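Slide a step jaw under the leaf spring of the marking nest

TASK

The step jaw in the marking nest lies loose on the sprung seat, too high to go under the leaf spring. With the fingertips press it down hard on its rear ledge and, keeping it pressed down, slide it under the leaf spring until it is fully home against the end stop, then let go; after that push the swing keeper round behind it as far as it will go, so that it cannot walk out. Do not pick up or lift the jaw, and leave the spare jaw and the tools on the bench where they are.

Things in the scene. Friction and masses are not known exactly. Their poses are not given: they have to be found in the camera images.
- nest: Marking nest, fixed: dark steel base 200 x 116 x 12 mm, two guide rails 53 mm apart inside, tops 29 mm above the bench, end-stop block with its face at x = +62 mm carrying a leaf spring (top of clamp screws 60 mm high). Origin on the bench under the channel's centre line; +x is the way the jaw slides in, the open front end is at x = -103 mm; +y left, z up. Running faces oiled.
- leaf: Leaf spring, a bright strip 34 mm wide reaching back over the channel from the end block. Origin at its root, x = 73 mm and 48 mm above the bench in the nest. Its lowest part, at nest x = 33 to 39 mm, is 40.7 mm above the bench. It only yields upward: about 10 N to start, then 3 N per mm.
- spring_lip (a point): Tip of the spring's short turned-up lip, on the nest's centre line (x = 28 mm, 43 mm above the bench; lip underside 42 mm, upper edge 44 mm). The front of a jaw that is not pressed down runs square against it and stops there.
- seat (a joint): Black plastic sprung seat in the channel, 158 x 50 mm, nest x = -99 to +59 mm. Value in m: 0 = up (top 26 mm above the bench), 0.008 = fully down (18 mm). It stays level. Pressing it takes about 7 N to start and 15 N at the bottom.
- jaw: Step jaw to be loaded: aluminium, 90 x 50 mm, 0.2 kg, loose on the seat between the rails. Origin at the centre of its underside; +x is its front, z up. Front 50 mm (x = -5 to 45) 20 mm thick, rear 40 mm (x = -45 to -5) a ledge 12 mm thick with two holes: an 8 mm high step faces the rear at x = -5 mm. On the raised seat ledge 38 mm, front top 46 mm above the bench.
- jaw_ledge (a point): Centre of the top of the jaw's rear ledge (40 x 50 mm), 20 mm behind the upright step: the place to press. Pressed down 4 mm or more (8 mm at most) the jaw clears the spring's lip.
- jaw_home (a point): Point fixed on the nest (its axes are the nest's): where the jaw's origin is when its front meets the end stop, x = +17 mm, but at the height of the raised seat, 26 mm above the bench. A jaw let go there stays about 5 mm lower, held between seat and spring, its ledge free.
- keeper (a joint): Swing keeper: flat steel arm 80 x 11 x 7.5 mm, vertical pivot at nest x = -36, y = +46 mm, underside 30 mm above the bench. Value in rad, anticlockwise from above. 0: points to the front, 0.35 rad outwards (+y). 1.92 (stop): square across the channel along -y, 2.5 mm behind a jaw that is home; a jaw not home blocks it. Stays where left; about 1 N at the pin moves it.
- keeper_pin (a point): Centre of the top of the keeper's upright round finger pin, 58 mm from the pivot; pin 10 mm in diameter with a 13 mm head, standing 31 mm above the arm, top 68.5 mm above the bench. Push it from its outer (left) side, later from the front.
- jaw_spare: Second, identical jaw on the bench right of the nest (its -y side); leave it there. Origin at the centre of its underside.
- hex_key: Dark hex key 32 x 88 x 7 mm on the bench right of the nest (its -y side); bystander. Origin under its centre.
- plug_gauge: Plug gauge 22 x 122 x 19 mm on the bench beyond the end block; bystander. Origin under its centre.
- vee_block: Steel vee block 50 x 48 x 42 mm, bystander. Origin under its centre.

How it is judged:
On the way, in this order (a step that is already met when the one before it is completed fails the run):
1. the jaw is pressed down on the sprung seat by the fingers with its front edge already under the spring (value of joint seat above 0.003 m and x of jaw in the frame of nest above -0.012 m and contact force between any of the fingers, the arm and jaw above 3 N), for 0.02 s.
2. the jaw is home against the end stop, under the spring (x of jaw in the frame of nest above 0.0145 m and contact force between leaf and jaw above 3 N), for 0.2 s.
3. the keeper is swung fully round behind the jaw (value of joint keeper above 1.8 rad), for 0.2 s.
At the end, for the whole second after the job is handed in: The jaw rests in the channel within 3.5 mm of the end stop, level and held down by the leaf spring on the lowered seat (spring force over 3 N), and the keeper stands within 0.12 rad of its closed stop behind it; nothing moves (x of jaw in the frame of nest between 0.0135 and 0.0195 m and y of jaw in the frame of nest between -0.004 and 0.004 m and angle between the x axis of jaw and the x axis of nest, either way round below 0.08 rad and angle between jaw's own z axis and vertical below 0.06 rad and linear speed of jaw below 0.01 m/s and value of joint seat above 0.003 m and contact force between leaf and jaw above 3 N and value of joint keeper above 1.8 rad); the robot touches nothing.
It fails at once if the jaw is lifted or tipped (height (world z) of jaw above 0.036 m or angle between jaw's own z axis and vertical above 0.25 rad).
It fails at once if a bystander is moved more than 30 mm (distance of any of jaw_spare, hex_key, plug_gauge, vee_block from where it was at the start of the episode above 0.03 m).
It also fails if it takes over 48 s, if anything falls off the work surface, if the arm or the gripper's body presses on something with over 40 N, if the wrist force passes 120 N, or if a joint passes its speed limit or range.

ROBOT

A 6-joint arm with a two-finger parallel gripper is mounted at the origin on a cart in front of the work surface, level with it; the furniture and walls round the work are solid. World frame = base frame: x ahead of the robot, y to its left, z up, the work surface at z = 0. Lengths are in m, angles in rad, forces in N, time in s.
With the tool pointing down it reaches from about 0.425 to 0.95 m from the base axis. Payload 3.5 kg.
Tool frame: the origin (TCP) lies at the very end of the fingers, on their centre line; the grasp point (between the pads) lies behind it (ctrl.grasp_offset is the z of the grasp point in the tool frame, in m); z points along the fingers, x is the direction in which the jaws open and shut, and the axes are right-handed (so a half turn about z gives the same grasp; the last joint's range is limited). The gripper opens to 85 mm and grips with 20 to 120 N. Pads are 22 mm wide; open, the fingers measure 114 mm over their backs; the gripper's body (76 mm by 85 mm) begins 54 mm behind the grasp point. The pads swing forward as they close: fully open they stand 13 mm farther back than shut.
Start: joints at [1, 0.286, 1.577, -0, 1.279, -0.15], TCP at [0.276, 0.616, 0.203] pointing down, gripper open.
Joint ranges: [-2.77, 2.77], [-0.9, 2.22], [0.21, 2.48], [-1.53, 4.67], [0.24, 2.81], [-2.84, 2.84]. Speed limits (rad/s): [2.79, 2.79, 3.14, 3.14, 3.14, 3.14].

INTERFACE

Orientations are given as a unit quaternion [x, y, z, w].
In Python, from plant import ctrl gives the robot as it stands.
- The arm moves only by the shell command python3 -m jog 'ROWS' [FORCE]. ROWS is JSON, a list of rows, each an object with "grip": the closure, from 0 (fully open) to 1 (shut); "xyz": the shift along the tool's x, y, z in m, a list of three; "dr": the turn, a rotation vector about the tool's x, y, z in rad, a list of three. A call has 1 to 12 rows; each row is the pose to reach, as a shift and turn from the pose commanded when the call began, along the tool's axes at that moment; what a row does not reach only later rows make up. A row lasts 1/12 s, in which the tool goes at most 41.7 mm and 7.16 degrees, less where a joint would pass 70% of its speed; a pose out of reach is approached as far as the arm can. A call with a gripper value outside its range is refused whole. The fingers move at their own pace and stop on an object; FORCE is the grip in N (left out, the last holds). Time passes only in rows, so rows that repeat a pose let the fingers close. It gives the time, the measured TCP pose, the force and the opening at its end, in the units of the state.
- ctrl.get_state(): the state, without advancing time (a new reading comes with each control period).
- ctrl.read_camera(name): name is "scene" or "top"; returns the picture (400x640x3 uint8, red, green, blue); there is no depth.
- ctrl.get_calibration(name): a dict with "mtx" (3x3 intrinsics, pixels), "k1" (the pictures are not rectified: a ray, as slopes to the right and down, at radius r is drawn at 1 + k1 r^2 times it, then the intrinsics apply), "R" (3x3) and "t" (3): a world point X has camera coordinates R X + t. Camera axes: x right, y down, z forward; pixel columns grow to the right and rows downward; lengths in m; the calibration is good to about 2 mm. A picture is of the moment at which its call begins. get_calibration takes no time and is no camera call.
- ctrl.sign_off(): hands the job in, once; it reports no verdict.
The state is a dict: "time": time; "qpos": joint angles; "dq": joint speeds; "joint_efforts": joint torques, N m; "eef_pos": TCP position; "tcp_rot": TCP orientation; "contact_force": force on the tool from outside, world axes, zero at the start; "wrist_torque": the same for the moment, N m; "opening": opening from 0.0 (shut) to 1.0 (fully open).
Only numpy, scipy, OpenCV 4.12 (cv2) and the standard library are available. Lean on these libraries where they do the work, as an engineer would, in place of code of your own. Each camera call takes 0.05 s, during which the arm holds its last target.

## Working session

There is one attempt and no reset: what is moved stays moved. The work goes in short steps, Python scripts to look and compute and a shell command to move; the robot and the scene stay as the last step left them, time stands still between calls to the robot, and variables do not carry over. Pictures are saved under pics/ and viewed, and the job is handed in when it is done.

```bash
mkdir -p pics; ls; python3 - <<'E'
from plant import ctrl
import cv2,json
s=ctrl.get_state();print(s, ctrl.grasp_offset)
for n in("scene","top"):
    im=ctrl.read_camera(n);cv2.imwrite(f"pics/{n}0.png",im[:,:,::-1]);print(n,ctrl.get_calibration(n))
E
```

```text
pics
{'time': 0.0, 'qpos': array([ 1.00002503e+00,  2.87199735e-01,  1.57818878e+00,  9.50117793e-08,
        1.27860248e+00, -1.49988885e-01]), 'dq': array([-0.00052421, -0.00109948, -0.00102555, -0.00061983, -0.00153216,
       -0.00106066]), 'joint_efforts': array([-8.84798283e-06, -4.05963814e+01, -2.92636800e+01, -1.29657524e-04,
        5.79869054e-03, -1.68544295e-05]), 'eef_pos': array([0.27528778, 0.61551355, 0.20171817]), 'tcp_rot': array([ 8.39187922e-01,  5.43840228e-01, -1.09249900e-03,  4.94420514e-04]), 'contact_force': array([ 0.92390332, -0.20859695, -0.0970645 ]), 'wrist_torque': array([-0.02652285, -0.03774314, -0.03163104]), 'opening': 0.9972330228511831} -0.0187
scene {'mtx': array([[430.42476466,   0.        , 317.02834385],
       [  0.        , 430.42476466, 204.32551648],
       [  0.        ,   0.        ,   1.        ]]), 'k1': 0.03736809983184659, 'R': array([[-0.63379302, -0.77334803, -0.01546728],
       [-0.40428348,  0.34824345, -0.84574309],
       [ 0.65944013, -0.5297729 , -0.5333661 ]]), 't': array([0.45019972, 0.21572161, 0.63114974])}
top {'mtx': array([[427.77190402,   0.        , 316.60449638],
       [  0.        , 427.77190402, 197.64860534],
       [  0.        ,   0.        ,   1.        ]]), 'k1': -0.093316733885075, 'R': array([[-0.0162539 , -0.99985089,  0.00583225],
       [-0.99603337,  0.01568093, -0.08758785],
       [ 0.08748334, -0.00723276, -0.99613973]]), 't': array([0.15688907, 0.52912485, 0.87196221])}
```

View pics/scene0.png

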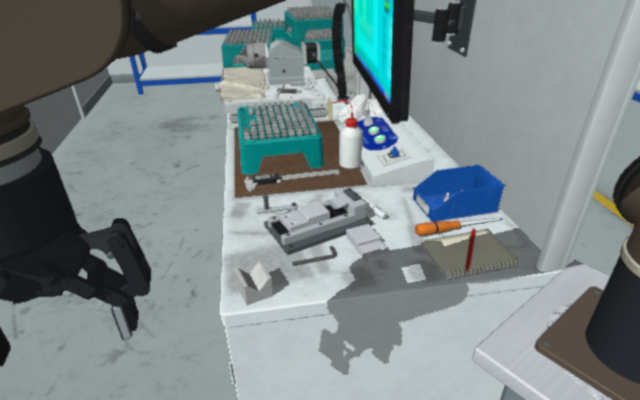

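View pics/top0.png

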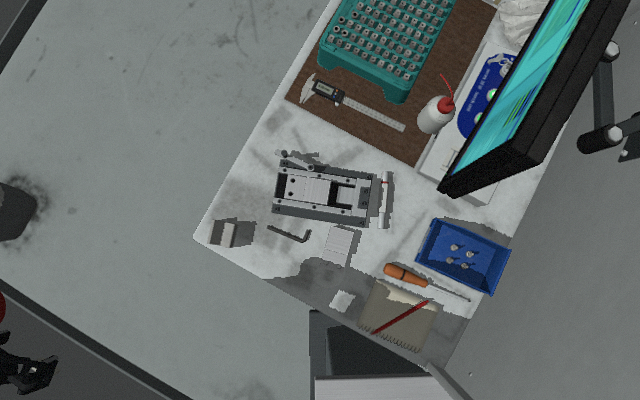

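```bash
python3 - <<'E'
import cv2
im=cv2.imread("pics/top0.png");cv2.imwrite("pics/topz.png",cv2.resize(im[135:270,225:405],None,fx=4.4,fy=4.4,interpolation=cv2.INTER_CUBIC))
im=cv2.imread("pics/scene0.png");cv2.imwrite("pics/scz.png",cv2.resize(im[170:300,230:400],None,fx=4.5,fy=4.5,interpolation=cv2.INTER_CUBIC))
E
```

```text
(no output)
```

View pics/topz.png

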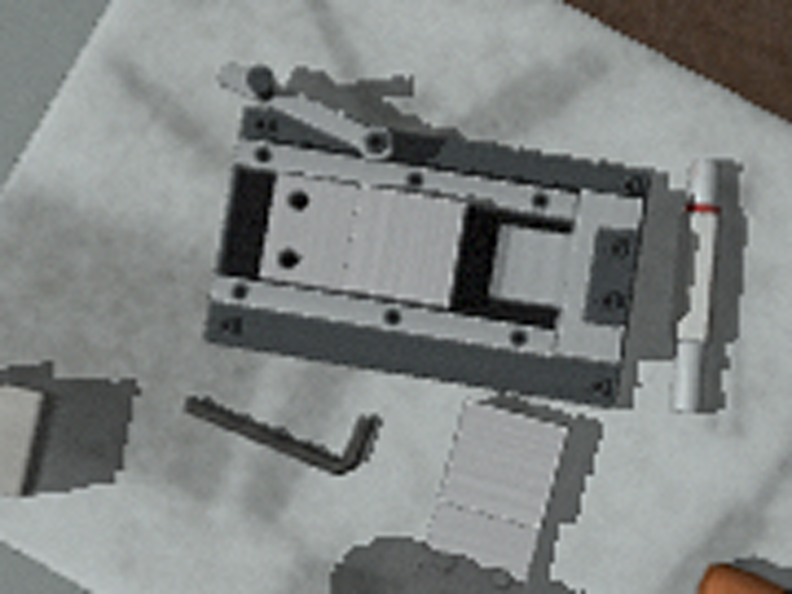

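View pics/scz.png

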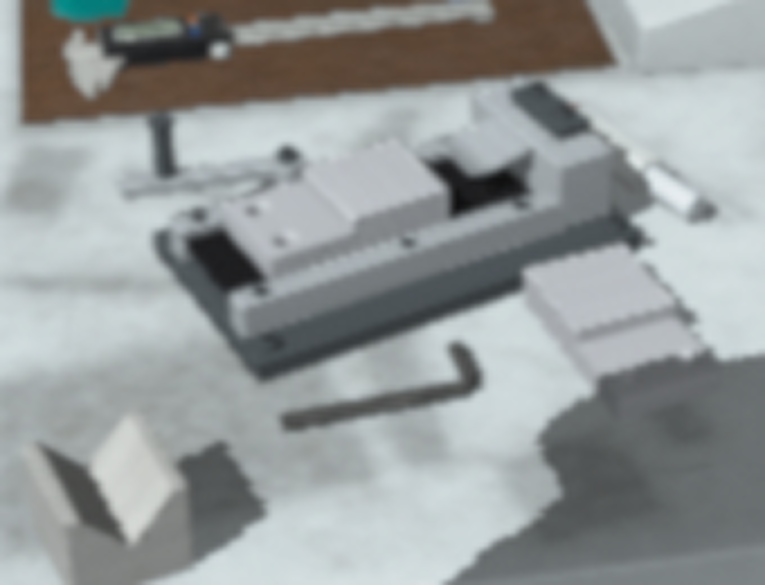

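```bash
cat > h.py <<'E'
import numpy as np,cv2
from plant import ctrl
def ray(n,uv):
    c=ctrl.get_calibration(n);K=c["mtx"];d=(np.array(uv,float)-[K[0,2],K[1,2]])/K[0,0]
    s=d.copy()
    for _ in range(30): s=d/(1+c["k1"]*(s@s))
    R=np.array(c["R"]);return -R.T@c["t"],R.T@np.r_[s,1]
def plane(n,uv,z):
    o,d=ray(n,uv);return o+d*(z-o[2])/d[2]
def proj(n,X):
    c=ctrl.get_calibration(n);p=np.array(c["R"])@X+c["t"];s=p[:2]/p[2];s=s*(1+c["k1"]*(s@s));K=c["mtx"];return s*K[0,0]+[K[0,2],K[1,2]]
E
cat > m.py <<'E'
from h import *
np.set_printoptions(precision=4,suppress=True)
tz=lambda x,y:((x+.5)/4.4-.5+225,(y+.5)/4.4-.5+135)
sz=lambda x,y:((x+.5)/4.5-.5+230,(y+.5)/4.5-.5+170)
T=lambda x,y,z:plane("top",tz(x,y),z); S=lambda x,y,z:plane("scene",sz(x,y),z)
B=[T(243,107,.012),T(205,340,.012),T(630,408,.012),T(652,172,.012)]
x=(B[2]+B[3]-B[0]-B[1])/2;print("len",np.linalg.norm(x),np.linalg.norm(B[0]-B[1]),np.linalg.norm(B[2]-B[3]))
c=np.mean(B,0);yaw=np.arctan2(x[1],x[0]);y=(B[0]+B[3]-B[1]-B[2]);print("centre",c,"yaw",yaw,np.arctan2(y[1],y[0])-np.pi/2)
J=[T(275,172,.038),T(262,278,.038),T(452,306,.046),T(467,198,.046)]
jx=(J[2]+J[3]-J[0]-J[1])/2;print("jaw",np.mean(J,0),np.linalg.norm(jx),np.arctan2(jx[1],jx[0]))
print("step",T(360,185,.046),T(347,297,.046))
print("pin",T(260,83,.0685),S(162,120,.0685)); print("pivot",T(377,142,.0375),S(288,155,.0375))
print("scene base FR rear",S(262,380,.012),"T",B[1])
# jaw front right in scene
print("jaw ft right",S(446,188,.046),"front left",S(385,142,.046), J[2:],"step left/right",S(312,186,.046),S(358,232,.046))
E
python3 m.py
```

```text
len 0.20366470757530383 0.11452730933099482 0.11476317215311872
centre [0.5426 0.1348 0.012 ] yaw -1.7453780459397825 -1.7149525181679637
jaw [0.5485 0.1675 0.042 ] 0.09053953912770127 -1.737039822119083
step [0.573  0.1687 0.046 ] [0.5208 0.1754 0.046 ]
pin [0.6175 0.2132 0.0685] [0.6152 0.2135 0.0685]
pivot [0.5944 0.1605 0.0375] [0.5938 0.1593 0.0375]
scene base FR rear [0.4914 0.2507 0.012 ] T [0.5038 0.2447 0.012 ]
jaw ft right [0.5134 0.1296 0.046 ] front left [0.5621 0.1256 0.046 ] [array([0.5159, 0.1269, 0.046 ]), array([0.5661, 0.119 , 0.046 ])] step left/right [0.5544 0.1747 0.046 ] [0.5119 0.1818 0.046 ]
```

```bash
cat >> h.py <<'E'
from scipy.spatial.transform import Rotation as Ro
O=np.array([.543,.132,0]);YAW=-1.735
XN=np.array([np.cos(YAW),np.sin(YAW),0]);YN=np.array([-XN[1],XN[0],0])
def nest(p): d=np.array(p)-O;return np.array([d@XN,d@YN,p[2]])
def W(x,y,z): return O+x*XN+y*YN+[0,0,z]
def to(p,psi=None):
    s=ctrl.get_state();R=Ro.from_quat(s["tcp_rot"]);t=R.as_matrix()
    out="xyz",np.round(t.T@(np.array(p)-s["eef_pos"]),4)
    if psi is not None:
        G=Ro.from_euler("z",psi)*Ro.from_euler("x",np.pi); print("dr",np.round((R.inv()*G).as_rotvec(),4))
    print(*out)
def st():
    s=ctrl.get_state();t=Ro.from_quat(s["tcp_rot"]).as_matrix();print("t",round(s["time"],3),"p",np.round(s["eef_pos"],4),"nest",np.round(nest(s["eef_pos"]),4),"psi",round(np.arctan2(t[1,0],t[0,0]),3),"F",np.round(s["contact_force"],1),"op",round(s["opening"],3),"q",np.round(s["qpos"],2))
E
python3 -c "
from h import *
st();to([.552,.192,.12],-.164)"
```

```text
t 0.1 p [0.2753 0.6155 0.2019] nest [-0.4333 -0.3431  0.2019] psi 1.15 F [0.1 0.3 0.4] op 1.001 q [ 1.    0.29  1.58  0.    1.28 -0.15]
dr [1.100e-03 2.100e-03 1.314e+00]
xyz [-0.2734  0.4256  0.0823]
```

```bash
R='{"grip":1}'; python3 -m jog '[{"grip":1,"xyz":[-0.023,0.035,0],"dr":[0,0,0.11]},{"grip":1,"xyz":[-0.046,0.071,0],"dr":[0,0,0.22]},{"grip":1,"xyz":[-0.068,0.106,0],"dr":[0,0,0.33]},{"grip":1,"xyz":[-0.091,0.142,0],"dr":[0,0,0.44]},{"grip":1,"xyz":[-0.114,0.177,0.01],"dr":[0,0,0.55]},{"grip":1,"xyz":[-0.137,0.213,0.02],"dr":[0,0,0.66]},{"grip":1,"xyz":[-0.159,0.248,0.03],"dr":[0,0,0.77]},{"grip":1,"xyz":[-0.182,0.284,0.04],"dr":[0,0,0.88]},{"grip":1,"xyz":[-0.205,0.319,0.05],"dr":[0,0,0.99]},{"grip":1,"xyz":[-0.228,0.355,0.06],"dr":[0,0,1.1]},{"grip":1,"xyz":[-0.25,0.39,0.07],"dr":[0,0,1.21]},{"grip":1,"xyz":[-0.273,0.4255,0.075],"dr":[0,0,1.314]}]' 60
python3 -c "
from h import *
st();to([.552,.192,.06],-.164)"
```

```text
time: 1.1
eef_pos: [0.5448, 0.2027, 0.1285]
tcp_rot: [0.996, -0.085, -0.001, 0.0]
contact_force: [0.5, 0.6, 0.0]
opening: 0.004
t 1.1 p [0.5448 0.2027 0.1285] nest [-0.0701 -0.0098  0.1285] psi -0.169 F [0.5 0.6 0. ] op 0.004 q [0.18 0.16 1.87 0.   1.11 0.35]
dr [ 0.0006  0.0021 -0.0053]
xyz [0.009  0.0093 0.0685]
```

```bash
python3 -m jog '[{"grip":1,"xyz":[0,0,0.05]},{"grip":1,"xyz":[0,0,0.05]},{"grip":1,"xyz":[0,0,0.05]},{"grip":1,"xyz":[0,0,0.05]}]'
python3 -c "
from h import *
st();to([.552,.192,.04],-.164)
for n,(a,b,c,d) in dict(top=(130,270,225,405),scene=(150,300,220,400)).items():
    im=ctrl.read_camera(n)[:,:,::-1];cv2.imwrite(f'pics/{n}1.png',cv2.resize(im[a:b,c:d],None,fx=4.0,fy=4.0,interpolation=cv2.INTER_CUBIC))
"
```

```text
t 1.1 p [0.5448 0.2027 0.1285] nest [-0.0701 -0.0098  0.1285] psi -0.169 F [0.5 0.6 0. ] op 0.004 q [0.18 0.16 1.87 0.   1.11 0.35]
dr [ 0.0006  0.0021 -0.0053]
xyz [0.0091 0.0093 0.0885]invalid input at $[0]: expected keys grip, xyz, dr
```

View pics/scene1.png

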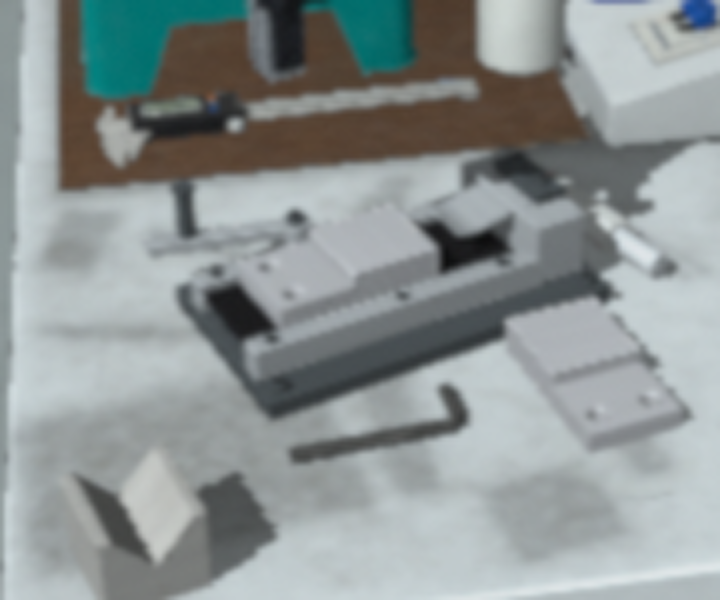

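View pics/top1.png

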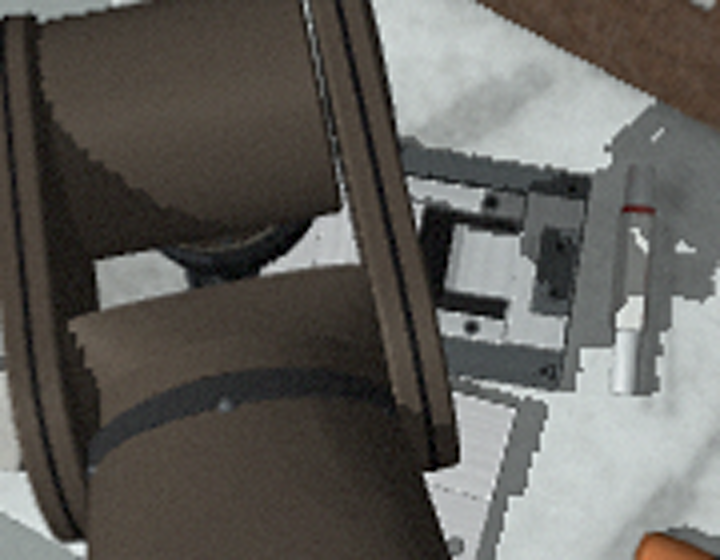

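Scene view: jaw, keeper (pin ≈ crop 183,190) and nest undisturbed, gripper tip above the nest; the top view is blocked by the arm. The hold call was refused (missing "dr"), so I repeat it while descending.

```bash
python3 -m jog '[{"grip":1,"xyz":[0,0,0.03],"dr":[0,0,0]},{"grip":1,"xyz":[0,0,0.06],"dr":[0,0,0]},{"grip":1,"xyz":[0,0,0.06],"dr":[0,0,0]},{"grip":1,"xyz":[0,0,0.06],"dr":[0,0,0]}]'
python3 -c "
from h import *
st();to([.552,.192,.04],-.164)
im=ctrl.read_camera('scene')[:,:,::-1];cv2.imwrite('pics/scene2.png',cv2.resize(im[130:280,220:400],None,fx=4.0,fy=4.0,interpolation=cv2.INTER_CUBIC))
"
```

```text
time: 1.53
eef_pos: [0.5427, 0.2048, 0.0681]
tcp_rot: [0.997, -0.081, -0.003, 0.001]
contact_force: [0.5, 0.7, -0.3]
opening: 0.001
t 1.533 p [0.5427 0.2048 0.0681] nest [-0.0718 -0.0122  0.0681] psi -0.163 F [ 0.5  0.7 -0.3] op 0.001 q [0.19 0.23 1.91 0.   1.01 0.35]
dr [0.0018 0.0053 0.001 ]
xyz [0.0114 0.0111 0.0281]
```

View pics/scene2.png

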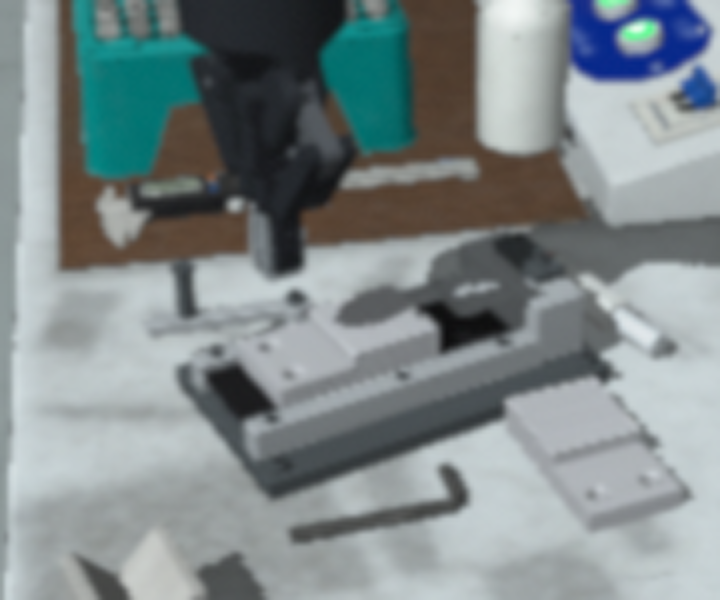

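```bash
python3 -m jog '[{"grip":1,"xyz":[0.0114,0.0145,0.01],"dr":[0.002,0.005,0]},{"grip":1,"xyz":[0.0114,0.0145,0.022],"dr":[0.002,0.005,0]},{"grip":1,"xyz":[0.0114,0.0145,0.022],"dr":[0.002,0.005,0]}]'
python3 -c "
from h import *
st();print(proj('scene',ctrl.get_state()['eef_pos']))
im=ctrl.read_camera('scene')[:,:,::-1];cv2.imwrite('pics/scene3.png',cv2.resize(im[170:270,240:360],None,fx=6.0,fy=6.0,interpolation=cv2.INTER_CUBIC))
"
```

```text
time: 1.83
eef_pos: [0.5535, 0.1886, 0.0478]
tcp_rot: [0.997, -0.082, 0.002, -0.001]
contact_force: [-1.5, -0.0, 0.1]
opening: 0.004
t 1.833 p [0.5535 0.1886 0.0478] nest [-0.0575  0.0011  0.0478] psi -0.165 F [-1.5 -0.   0.1] op 0.004 q [0.15 0.26 1.91 0.   0.96 0.32]
[293.71845422 212.84652642]
```

View pics/scene3.png

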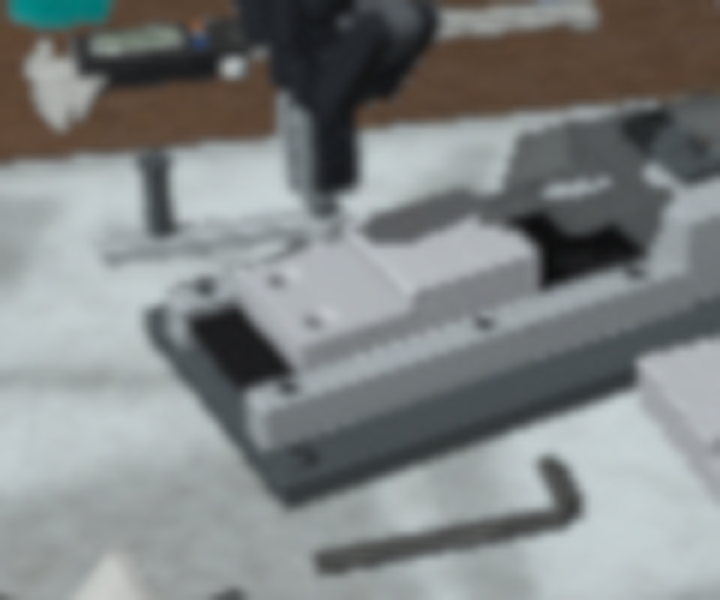

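```bash
python3 -c "
from h import *
print(proj('scene',np.array([.5535,.1886,.0478])),proj('scene',np.array([.5535,.1886,.07])),proj('top',np.array([.5535,.1886,.0478])))
for n,p in dict(pinTop=[.6175,.2132,.0685],jawFR=[.5159,.1269,.046],jawRL=None,step=[.5208,.1754,.046]).items():
  if p: print(n,(proj('scene',np.array(p))-[240,170])*6)
for x,y,z in [(-.103,-.058,.012),(.097,-.058,.012),(-.103,-.058,0),(-.041,-.025,.046),(-.041,.025,.046),(-.081,-.025,.038),(-.081,.025,.038),(.009,-.025,.046)]: print((x,y,z),(proj('scene',W(x,y,z))-[240,170])*6)
im=ctrl.read_camera('scene')[:,:,::-1];cv2.imwrite('pics/scene4.png',cv2.resize(im[170:230,270:340],None,fx=10,fy=10,interpolation=cv2.INTER_NEAREST))
st()
"
```

```text
[293.69474383 212.83032386] [293.20120285 203.53734111] [296.77720581 186.16027278]
pinTop [150.81165853 154.75614658]
jawFR [533.74404134 242.4782445 ]
step [413.24686323 288.35893172]
(-0.103, -0.058, 0.012) [285.59523296 477.75251418]
(0.097, -0.058, 0.012) [793.64304608 295.46955226]
(-0.103, -0.058, 0) [287.51007962 507.14593548]
(-0.041, -0.025, 0.046) [402.6595572  284.18693624]
(-0.041, 0.025, 0.046) [333.22054767 215.2956764 ]
(-0.081, -0.025, 0.038) [296.44508402 339.82638684]
(-0.081, 0.025, 0.038) [230.44184729 267.64451353]
(0.009, -0.025, 0.046) [531.21201914 241.62802087]
t 1.933 p [0.5537 0.1891 0.0487] nest [-0.0581  0.0013  0.0487] psi -0.164 F [-0.1  0.7  0.2] op -0.002 q [0.16 0.26 1.91 0.   0.96 0.32]
```

View pics/scene4.png

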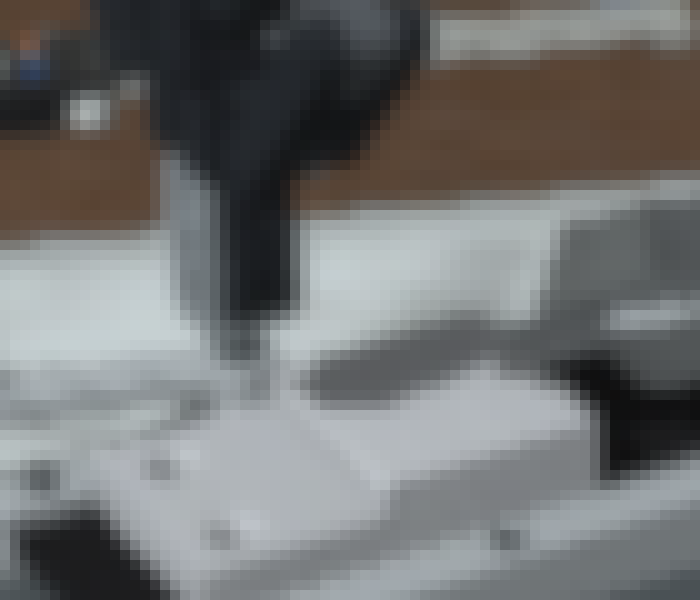

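```bash
python3 -m jog '[{"grip":1,"xyz":[0,0,0.004],"dr":[0,0,0]},{"grip":1,"xyz":[0,0,0.008],"dr":[0,0,0]},{"grip":1,"xyz":[0,0,0.01],"dr":[0,0,0]},{"grip":1,"xyz":[0,0,0.01],"dr":[0,0,0]}]'
python3 -c "
from h import *
im=ctrl.read_camera('scene')[:,:,::-1];cv2.imwrite('pics/scene5.png',cv2.resize(im[170:230,270:340],None,fx=10,fy=10,interpolation=cv2.INTER_NEAREST))
st()
"
```

```text
time: 2.27
eef_pos: [0.5534, 0.1887, 0.0376]
tcp_rot: [0.997, -0.082, 0.002, -0.001]
contact_force: [0.3, 0.4, -0.7]
opening: -0.004
t 2.317 p [0.5536 0.1887 0.0378] nest [-0.0576  0.0012  0.0378] psi -0.164 F [-0.2 -0.1  0.4] op -0.002 q [0.15 0.28 1.92 0.   0.94 0.32]
```

View pics/scene5.png

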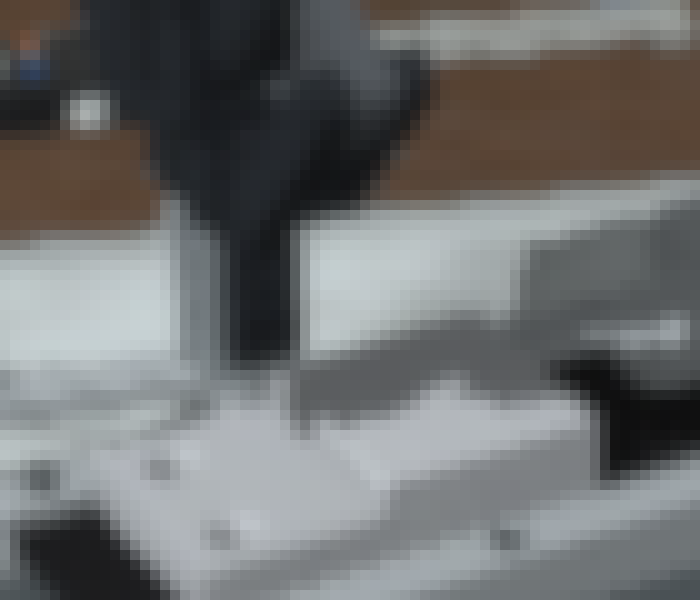

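```bash
python3 -m jog '[{"grip":1,"xyz":[0,0,0.002],"dr":[0,0,0]},{"grip":1,"xyz":[0,0,0.003],"dr":[0,0,0]},{"grip":1,"xyz":[0,0,0.003],"dr":[0,0,0]}]'
python3 -c "
from h import *
st()"
```

```text
time: 2.57
eef_pos: [0.5538, 0.1885, 0.0349]
tcp_rot: [0.997, -0.082, 0.002, -0.001]
contact_force: [-0.9, 0.4, -0.5]
opening: -0.003
t 2.567 p [0.5538 0.1885 0.0349] nest [-0.0575  0.0014  0.0349] psi -0.164 F [-0.9  0.4 -0.5] op -0.003 q [0.15 0.28 1.92 0.   0.94 0.32]
```

```bash
python3 -m jog '[{"grip":1,"xyz":[0,0,0.001],"dr":[0,0,0]},{"grip":1,"xyz":[0,0,0.002],"dr":[0,0,0]},{"grip":1,"xyz":[0,0,0.002],"dr":[0,0,0]}]'
python3 -c "
from h import *
st()
im=ctrl.read_camera('scene')[:,:,::-1];cv2.imwrite('pics/scene6.png',cv2.resize(im[170:230,270:340],None,fx=10,fy=10,interpolation=cv2.INTER_NEAREST))
"
```

```text
time: 2.82
eef_pos: [0.5539, 0.1885, 0.0329]
tcp_rot: [0.997, -0.082, 0.002, -0.001]
contact_force: [-1.0, 0.3, -0.4]
opening: -0.0
t 2.817 p [0.5539 0.1885 0.0329] nest [-0.0575  0.0015  0.0329] psi -0.164 F [-1.   0.3 -0.4] op -0.0 q [0.15 0.29 1.92 0.   0.93 0.32]
```

View pics/scene6.png

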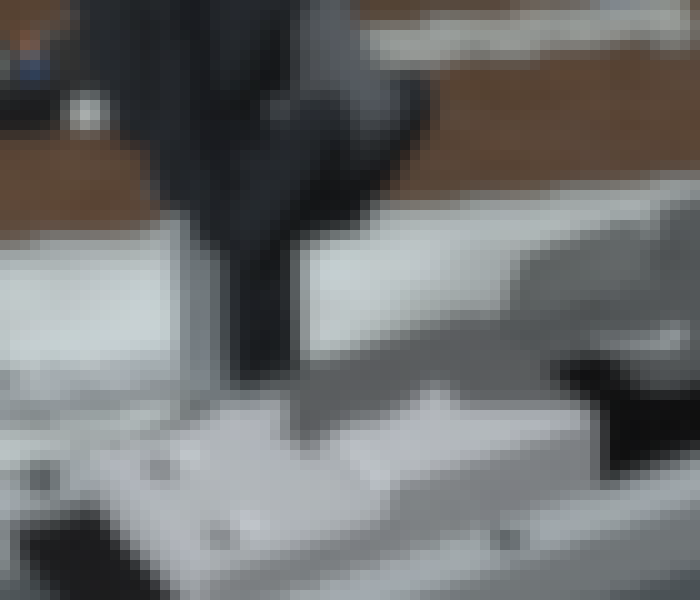

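```bash
python3 -c "
from h import *
p=np.array([.2753,.6155,.2018]);a=proj('scene',p);print(a, proj('top',p),proj('scene',p+[0,0,.0187]))
for uv in [(296.5,208.5),(288,208.5),(299.5,208.5)]: print(nest(plane('scene',uv,.033)),nest(plane('scene',uv,.055)))
im=cv2.imread('pics/scene0.png');cv2.circle(im,(int(a[0]),int(a[1])),2,(0,0,255),-1);cv2.imwrite('pics/g0.png',cv2.resize(im[200:350,0:180],None,fx=4,fy=4,interpolation=cv2.INTER_CUBIC))
# finger length at t=2.8: points along tool axis
for z in (.033,.05,.07,.1): print(z,(proj('scene',np.array([.5539,.1885,z]))-[270,170])*10)
"
```

```text
[ 82.21563438 375.29189822] [ 45.88534809 342.378537  ] [ 75.59303362 361.11804152]
[-0.0350419   0.03321109  0.033     ] [-0.05012679  0.00243641  0.055     ]
[-0.05045371  0.04258442  0.033     ] [-0.06485091  0.01139149  0.055     ]
[-0.02960571  0.02990498  0.033     ] [-0.04493316 -0.00072218  0.055     ]
0.033 [239.37953823 487.85361826]
0.05 [235.67786789 418.20652721]
0.07 [231.21698924 334.39163965]
0.1 [224.30039392 204.68761893]
```

View pics/g0.png

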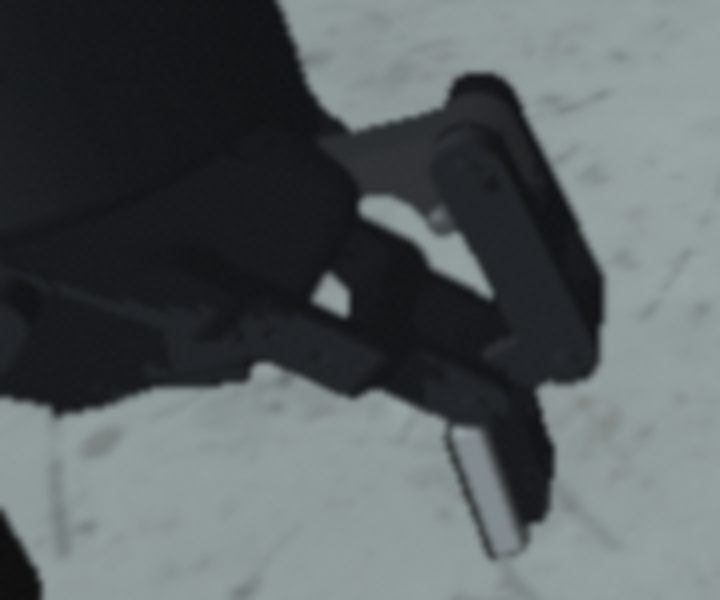

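```bash
python3 -c "
from h import *
p=np.array([.2753,.6155,.2018]);v=np.array([np.cos(1.15),np.sin(1.15),0]);y=np.array([np.sin(1.15),-np.cos(1.15),0])
for s in(1,-1):
  for dz in (0,.013,.03):
    for w in (-.011,.011): print(s,dz,w,(proj('scene',p+s*.0425*v+w*y+[0,0,dz])-[0,200])*4)
"
```

```text
1 0 -0.011 [ 88.11726844 800.05616606]
1 0 0.011 [120.00453182 708.89033624]
1 0.013 -0.011 [ 64.03761908 760.59665848]
1 0.013 0.011 [ 97.66107045 669.780349  ]
1 0.03 -0.011 [ 30.98980781 706.66175378]
1 0.03 0.011 [ 67.06195042 616.42886871]
-1 0 -0.011 [534.79552593 694.16403932]
-1 0 0.011 [543.68702183 613.28760836]
-1 0.013 -0.011 [520.45911174 655.05827504]
-1 0.013 0.011 [530.13388348 574.67004059]
-1 0.03 -0.011 [500.85021591 601.75091802]
-1 0.03 0.011 [511.62987471 522.11946718]
```

The tip looks ~20 mm higher than the reported TCP (and no contact force yet), so I keep descending in small steps watching the force.

```bash
python3 -m jog '[{"grip":1,"xyz":[0,0,0.003],"dr":[0,0,0]},{"grip":1,"xyz":[0,0,0.006],"dr":[0,0,0]},{"grip":1,"xyz":[0,0,0.008],"dr":[0,0,0]},{"grip":1,"xyz":[0,0,0.008],"dr":[0,0,0]}]'
python3 -c "
from h import *
st()
im=ctrl.read_camera('scene')[:,:,::-1];cv2.imwrite('pics/scene7.png',cv2.resize(im[170:230,270:340],None,fx=10,fy=10,interpolation=cv2.INTER_NEAREST))
"
```

```text
time: 3.2
eef_pos: [0.5535, 0.1884, 0.0243]
tcp_rot: [0.997, -0.082, 0.002, -0.001]
contact_force: [-0.2, 0.2, -0.5]
opening: 0.002
t 3.2 p [0.5535 0.1884 0.0243] nest [-0.0574  0.0011  0.0243] psi -0.164 F [-0.2  0.2 -0.5] op 0.002 q [0.15 0.3  1.92 0.   0.92 0.32]
```

View pics/scene7.png

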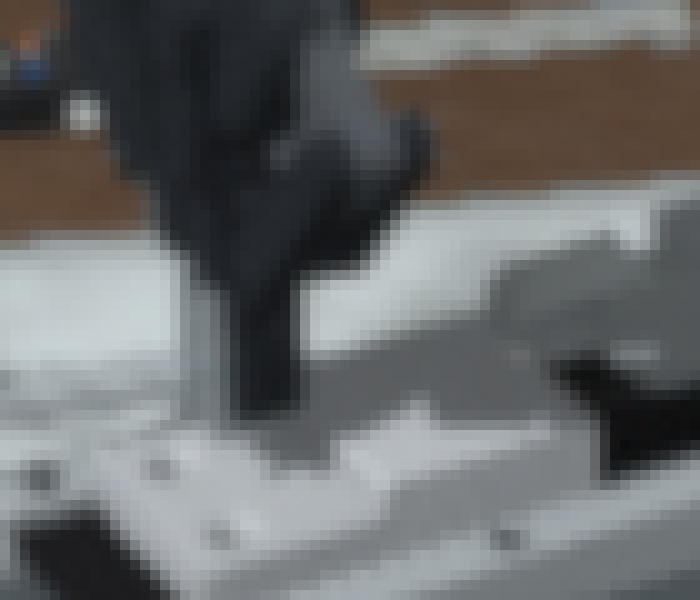

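```bash
python3 -m jog '[{"grip":1,"xyz":[0,0,0.002],"dr":[0,0,0]},{"grip":1,"xyz":[0,0,0.005],"dr":[0,0,0]},{"grip":1,"xyz":[0,0,0.006],"dr":[0,0,0]},{"grip":1,"xyz":[0,0,0.006],"dr":[0,0,0]}]'
python3 -c "
from h import *
st()"
```

```text
time: 3.58
eef_pos: [0.5537, 0.1885, 0.0186]
tcp_rot: [0.997, -0.082, 0.002, -0.001]
contact_force: [-0.3, 0.3, -0.2]
opening: -0.001
t 3.583 p [0.5537 0.1885 0.0186] nest [-0.0575  0.0013  0.0186] psi -0.164 F [-0.3  0.3 -0.2] op -0.001 q [0.15 0.31 1.92 0.   0.91 0.32]
```

```bash
python3 -m jog '[{"grip":1,"xyz":[0,0,0.002],"dr":[0,0,0]},{"grip":1,"xyz":[0,0,0.003],"dr":[0,0,0]},{"grip":1,"xyz":[0,0,0.003],"dr":[0,0,0]}]'
python3 -c "
from h import *
st()
im=ctrl.read_camera('scene')[:,:,::-1];cv2.imwrite('pics/scene8.png',cv2.resize(im[170:230,270:340],None,fx=10,fy=10,interpolation=cv2.INTER_NEAREST))
"
```

```text
time: 3.83
eef_pos: [0.5539, 0.1885, 0.0159]
tcp_rot: [0.997, -0.082, 0.002, -0.001]
contact_force: [-0.7, 0.6, 0.7]
opening: -0.001
t 3.833 p [0.5539 0.1885 0.0159] nest [-0.0575  0.0015  0.0159] psi -0.164 F [-0.7  0.6  0.7] op -0.001 q [0.15 0.31 1.92 0.   0.9  0.32]
```

View pics/scene8.png

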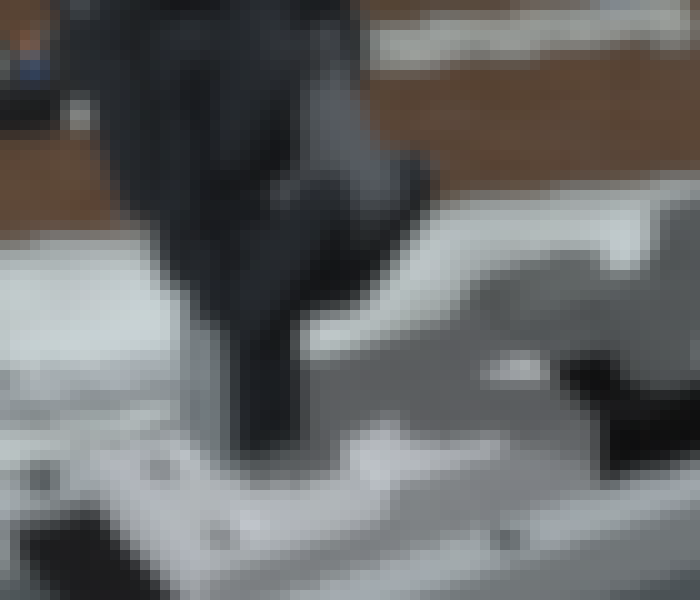

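```bash
python3 -m jog '[{"grip":1,"xyz":[0,0,0.002],"dr":[0,0,0]},{"grip":1,"xyz":[0,0,0.003],"dr":[0,0,0]},{"grip":1,"xyz":[0,0,0.003],"dr":[0,0,0]}]'
python3 -c "
from h import *
st()"
python3 -m jog '[{"grip":1,"xyz":[0,0,0.001],"dr":[0,0,0]},{"grip":1,"xyz":[0,0,0.002],"dr":[0,0,0]},{"grip":1,"xyz":[0,0,0.002],"dr":[0,0,0]}]'
python3 -c "
from h import *
st()"
```

```text
time: 4.13
eef_pos: [0.5539, 0.1885, 0.0128]
tcp_rot: [0.997, -0.082, 0.002, -0.001]
contact_force: [-0.8, 0.2, -0.5]
opening: 0.002
t 4.133 p [0.5539 0.1885 0.0128] nest [-0.0575  0.0015  0.0128] psi -0.164 F [-0.8  0.2 -0.5] op 0.002 q [0.15 0.32 1.92 0.   0.9  0.32]
time: 4.38
eef_pos: [0.5539, 0.1885, 0.0109]
tcp_rot: [0.997, -0.082, 0.002, -0.001]
contact_force: [-0.3, 0.1, 0.1]
opening: -0.004
t 4.383 p [0.5539 0.1885 0.0109] nest [-0.0575  0.0015  0.0109] psi -0.164 F [-0.3  0.1  0.1] op -0.004 q [0.15 0.32 1.92 0.   0.89 0.32]
```

```bash
python3 -m jog '[{"grip":1,"xyz":[0,0,0.001],"dr":[0,0,0]},{"grip":1,"xyz":[0,0,0.003],"dr":[0,0,0]},{"grip":1,"xyz":[0,0,0.003],"dr":[0,0,0]}]'
python3 -c "
from h import *
st()
im=ctrl.read_camera('scene')[:,:,::-1];cv2.imwrite('pics/scene9.png',cv2.resize(im[170:230,270:340],None,fx=10,fy=10,interpolation=cv2.INTER_NEAREST))
"
```

```text
time: 4.63
eef_pos: [0.5545, 0.1886, 0.0087]
tcp_rot: [0.997, -0.082, 0.003, -0.001]
contact_force: [-2.1, -0.1, 6.0]
opening: -0.003
t 4.633 p [0.5545 0.1886 0.0087] nest [-0.0577  0.0021  0.0087] psi -0.164 F [-2.1 -0.1  6. ] op -0.003 q [0.15 0.32 1.92 0.   0.89 0.32]
```

View pics/scene9.png

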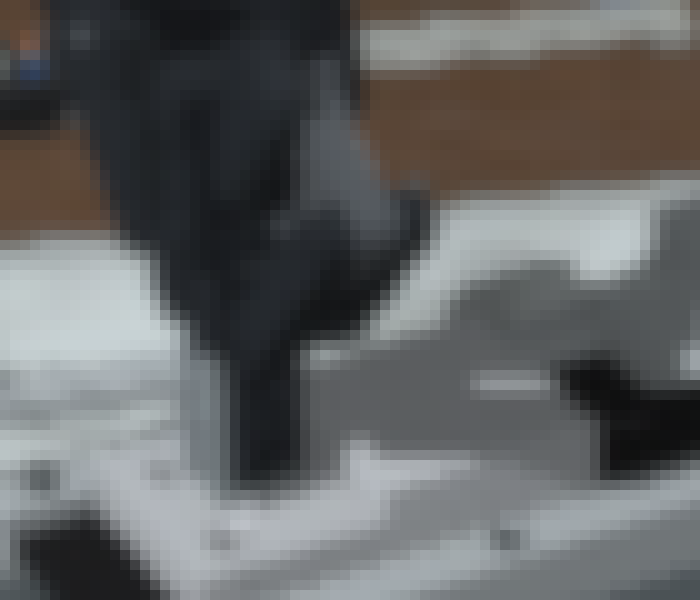

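```bash
python3 -m jog '[{"grip":1,"xyz":[0,0,0.002],"dr":[0,0,0]},{"grip":1,"xyz":[0,0,0.004],"dr":[0,0,0]},{"grip":1,"xyz":[0,0,0.006],"dr":[0,0,0]},{"grip":1,"xyz":[0,0,0.007],"dr":[0,0,0]},{"grip":1,"xyz":[0,0,0.007],"dr":[0,0,0]}]'
python3 -c "
from h import *
st()
im=ctrl.read_camera('scene')[:,:,::-1];cv2.imwrite('pics/scene10.png',cv2.resize(im[160:260,240:360],None,fx=6,fy=6,interpolation=cv2.INTER_CUBIC))
"
```

```text
time: 5.1
eef_pos: [0.5556, 0.1888, 0.0033]
tcp_rot: [0.997, -0.082, 0.004, -0.001]
contact_force: [-2.5, -0.5, 10.2]
opening: 0.0
t 5.1 p [0.5556 0.1888 0.0033] nest [-0.0581  0.0031  0.0033] psi -0.164 F [-2.5 -0.5 10.2] op 0.0 q [0.15 0.33 1.92 0.   0.88 0.32]
```

View pics/scene10.png

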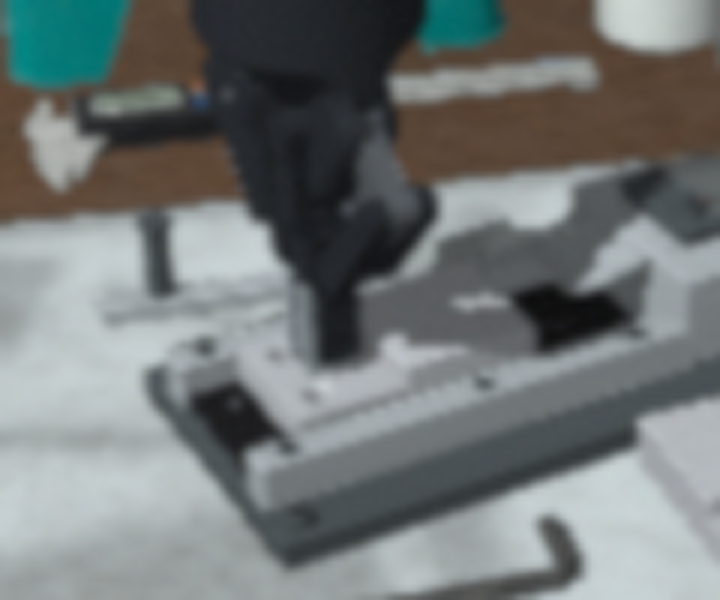

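```bash
python3 -m jog '[{"grip":1,"xyz":[0,0,0.0015],"dr":[0,0,0]},{"grip":1,"xyz":[0,0,0.003],"dr":[0,0,0]},{"grip":1,"xyz":[0,0.004,0.003],"dr":[0,0,0]},{"grip":1,"xyz":[0,0.008,0.003],"dr":[0,0,0]},{"grip":1,"xyz":[0,0.012,0.003],"dr":[0,0,0]},{"grip":1,"xyz":[0,0.016,0.003],"dr":[0,0,0]},{"grip":1,"xyz":[0,0.016,0.003],"dr":[0,0,0]}]'
python3 -c "
from h import *
st()
im=ctrl.read_camera('scene')[:,:,::-1];cv2.imwrite('pics/scene11.png',cv2.resize(im[160:260,240:360],None,fx=6,fy=6,interpolation=cv2.INTER_CUBIC))
"
```

```text
time: 5.73
eef_pos: [0.5541, 0.174, 0.0018]
tcp_rot: [0.997, -0.082, 0.005, -0.002]
contact_force: [-2.5, 3.4, 14.7]
opening: -0.0
t 5.733 p [0.5541 0.174  0.0018] nest [-0.0432  0.004   0.0018] psi -0.165 F [-2.5  3.4 14.7] op -0.0 q [0.13 0.32 1.94 0.   0.87 0.29]
```

View pics/scene11.png

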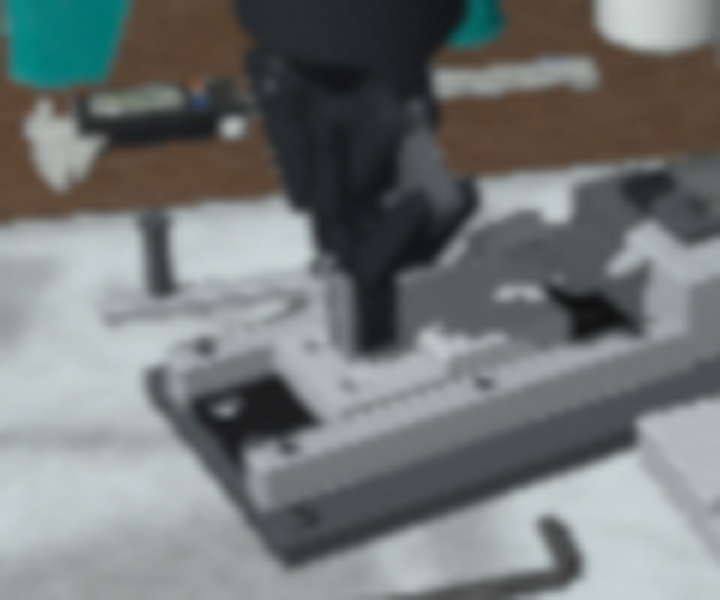

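```bash
python3 -m jog '[{"grip":1,"xyz":[-0.001,0.004,0.001],"dr":[0,0,0]},{"grip":1,"xyz":[-0.002,0.008,0.001],"dr":[0,0,0]},{"grip":1,"xyz":[-0.002,0.012,0.001],"dr":[0,0,0]},{"grip":1,"xyz":[-0.002,0.016,0.001],"dr":[0,0,0]},{"grip":1,"xyz":[-0.002,0.02,0.001],"dr":[0,0,0]},{"grip":1,"xyz":[-0.002,0.02,0.001],"dr":[0,0,0]}]'
python3 -c "
from h import *
st()
im=ctrl.read_camera('scene')[:,:,::-1];cv2.imwrite('pics/scene12.png',cv2.resize(im[160:260,240:360],None,fx=6,fy=6,interpolation=cv2.INTER_CUBIC))
"
```

```text
time: 6.28
eef_pos: [0.5506, 0.1545, 0.0018]
tcp_rot: [0.997, -0.082, 0.007, -0.003]
contact_force: [-1.5, 1.8, 16.4]
opening: 0.001
t 6.283 p [0.5506 0.1545 0.0018] nest [-0.0234  0.0038  0.0018] psi -0.165 F [-1.5  1.8 16.4] op 0.001 q [0.09 0.31 1.96 0.   0.86 0.26]
```

View pics/scene12.png

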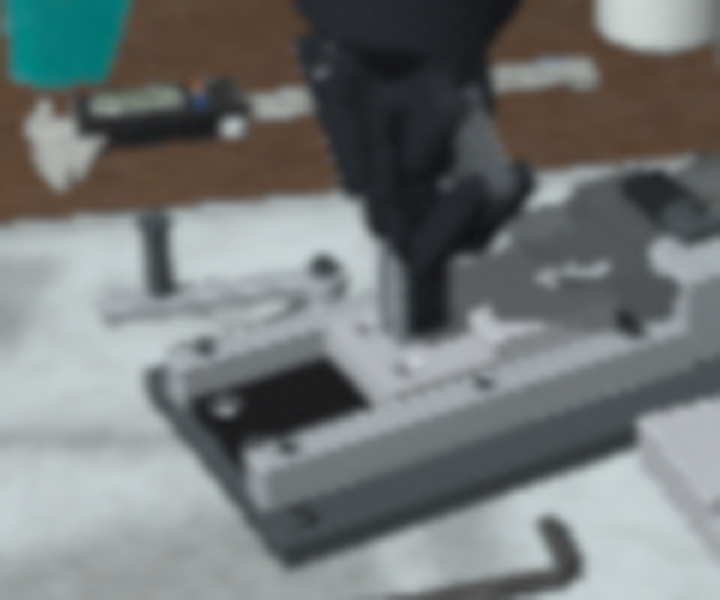

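```bash
python3 -m jog '[{"grip":1,"xyz":[0,0.004,0],"dr":[0,0,0]},{"grip":1,"xyz":[0,0.008,0],"dr":[0,0,0]},{"grip":1,"xyz":[0,0.012,0],"dr":[0,0,0]},{"grip":1,"xyz":[0,0.015,0],"dr":[0,0,0]},{"grip":1,"xyz":[0,0.018,0],"dr":[0,0,0]},{"grip":1,"xyz":[0,0.018,0],"dr":[0,0,0]}]'
python3 -c "
from h import *
st()
im=ctrl.read_camera('scene')[:,:,::-1];cv2.imwrite('pics/scene13.png',cv2.resize(im[160:260,240:360],None,fx=6,fy=6,interpolation=cv2.INTER_CUBIC))
"
```

```text
time: 6.83
eef_pos: [0.5475, 0.137, 0.0018]
tcp_rot: [0.997, -0.082, 0.007, -0.003]
contact_force: [-2.6, 3.3, 17.5]
opening: 0.002
t 6.833 p [0.5475 0.137  0.0018] nest [-0.0057  0.0036  0.0018] psi -0.165 F [-2.6  3.3 17.5] op 0.002 q [0.06 0.29 1.98 0.   0.86 0.23]
```

View pics/scene13.png

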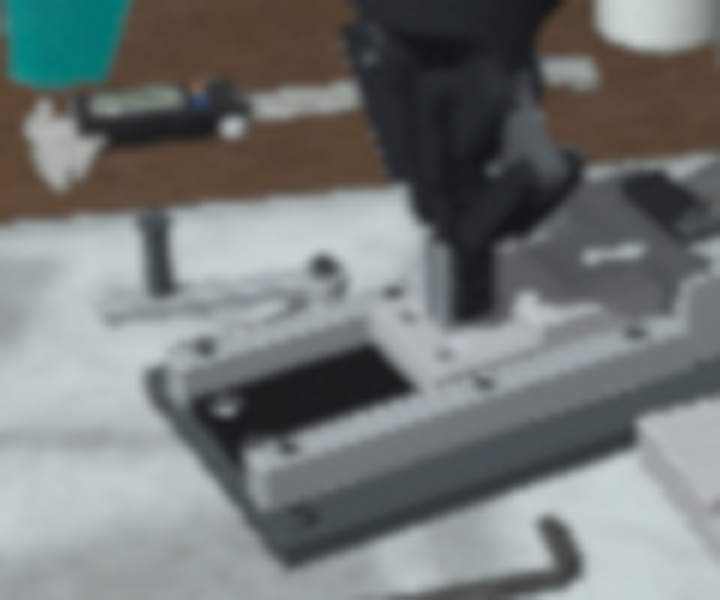

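```bash
python3 -m jog '[{"grip":1,"xyz":[0,0.002,0],"dr":[0,0,0]},{"grip":1,"xyz":[0,0.004,0],"dr":[0,0,0]},{"grip":1,"xyz":[0,0.005,0],"dr":[0,0,0]},{"grip":1,"xyz":[0,0.005,0],"dr":[0,0,0]}]'
python3 -c "
from h import *
st()
im=ctrl.read_camera('scene')[:,:,::-1];cv2.imwrite('pics/scene14.png',cv2.resize(im[160:260,240:360],None,fx=6,fy=6,interpolation=cv2.INTER_CUBIC))
"
```

```text
time: 7.22
eef_pos: [0.5476, 0.1325, 0.0018]
tcp_rot: [0.997, -0.083, 0.008, -0.003]
contact_force: [1.1, 4.8, 15.3]
opening: -0.005
t 7.217 p [0.5476 0.1325 0.0018] nest [-0.0012  0.0045  0.0018] psi -0.165 F [ 1.1  4.8 15.3] op -0.005 q [0.06 0.29 1.99 0.01 0.85 0.22]
```

View pics/scene14.png

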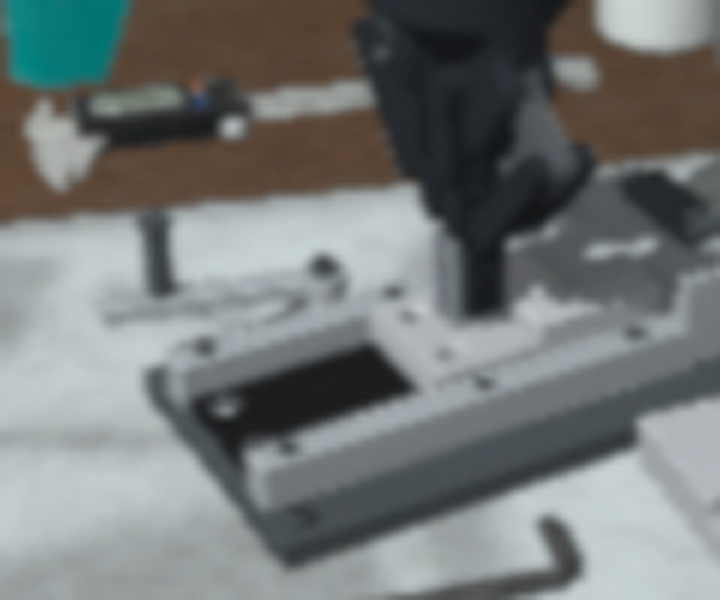

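```bash
python3 -c "
from h import *
f=lambda x,y:((x+.5)/6-.5+240,(y+.5)/6-.5+160)
for z in(.019,.031):print(nest(plane('scene',f(418,392),z)),nest(plane('scene',f(362,325),z)))
print((proj('scene',W(-.028,-.025,.031))-[240,160])*6,(proj('scene',W(-.028,.025,.031))-[240,160])*6)
"
python3 -m jog '[{"grip":1,"xyz":[0,0.003,0],"dr":[0,0,0]},{"grip":1,"xyz":[0,0.006,0],"dr":[0,0,0]},{"grip":1,"xyz":[0,0.006,0],"dr":[0,0,0]}]'
python3 -c "
from h import *
st()
im=ctrl.read_camera('scene')[:,:,::-1];cv2.imwrite('pics/scene15.png',cv2.resize(im[160:260,240:360],None,fx=6,fy=6,interpolation=cv2.INTER_CUBIC))"
```

```text
[-0.03193588 -0.01608751  0.019     ] [-0.02881208  0.03061099  0.019     ]
[-0.04001032 -0.03124348  0.031     ] [-0.03696045  0.01434982  0.031     ]
[437.59693315 369.8554149 ] [367.76965542 300.93718372]
time: 7.52
eef_pos: [0.5477, 0.1319, 0.0019]
tcp_rot: [0.996, -0.085, 0.009, -0.009]
contact_force: [3.8, 23.3, 11.2]
opening: -0.002
t 7.517 p [0.5477 0.1319 0.0019] nest [-0.0007  0.0046  0.0019] psi -0.171 F [ 3.8 23.3 11.2] op -0.002 q [0.05 0.28 1.99 0.02 0.85 0.21]
```

View pics/scene15.png

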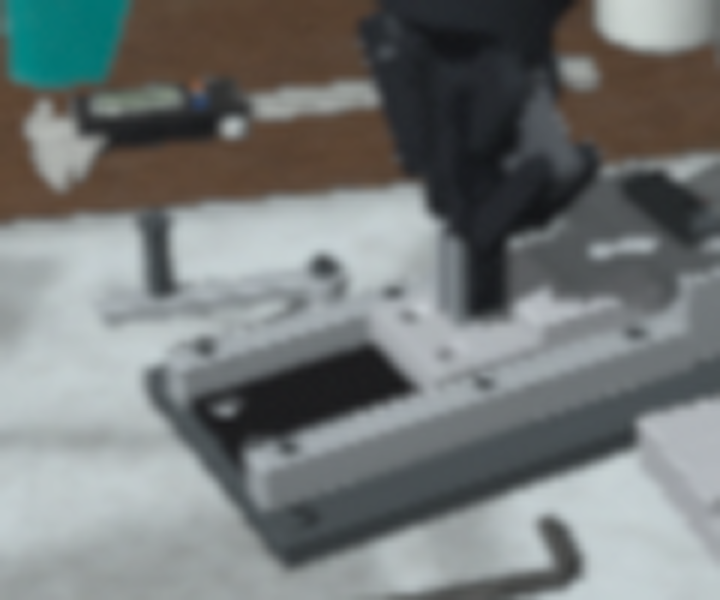

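```bash
python3 -m jog '[{"grip":1,"xyz":[0,-0.004,-0.002],"dr":[0,0,0]},{"grip":1,"xyz":[0,-0.004,-0.005],"dr":[0,0,0]},{"grip":1,"xyz":[0,-0.005,-0.01],"dr":[0,0,0]},{"grip":1,"xyz":[0,-0.006,-0.015],"dr":[0,0,0]},{"grip":1,"xyz":[0,-0.008,-0.04],"dr":[0,0,0]},{"grip":1,"xyz":[0,-0.01,-0.07],"dr":[0,0,0]},{"grip":1,"xyz":[0,-0.01,-0.09],"dr":[0,0,0]},{"grip":1,"xyz":[0,-0.01,-0.09],"dr":[0,0,0]}]'
python3 -c "
from h import *
st()
im=ctrl.read_camera('scene')[:,:,::-1];cv2.imwrite('pics/scene16.png',cv2.resize(im[160:260,240:360],None,fx=6,fy=6,interpolation=cv2.INTER_CUBIC))
im=ctrl.read_camera('top')[:,:,::-1];cv2.imwrite('pics/top16.png',cv2.resize(im[130:270,225:405],None,fx=4,fy=4,interpolation=cv2.INTER_CUBIC))"
```

```text
time: 8.23
eef_pos: [0.5463, 0.1347, 0.0922]
tcp_rot: [0.997, -0.082, 0.007, -0.001]
contact_force: [1.0, 0.4, 1.0]
opening: 0.003
t 8.233 p [0.5463 0.1347 0.0922] nest [-0.0032  0.0028  0.0922] psi -0.164 F [1.  0.4 1. ] op 0.003 q [0.06 0.15 1.95 0.   1.02 0.22]
```

View pics/scene16.png

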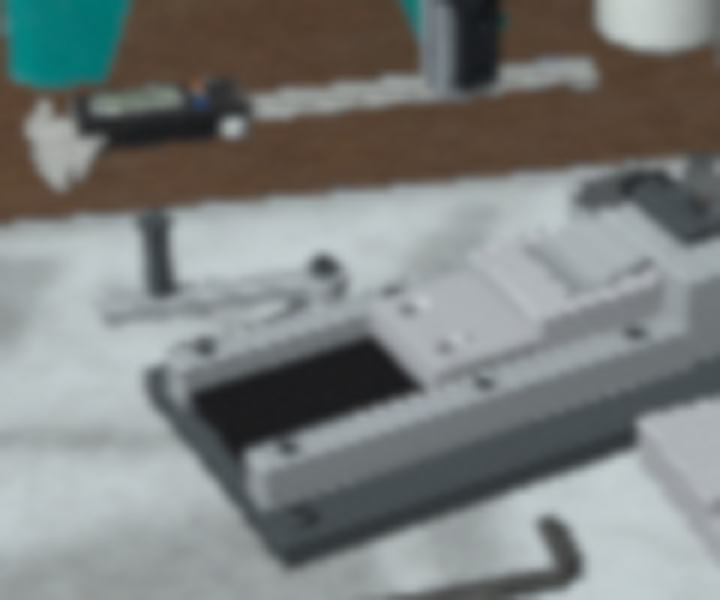

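View pics/top16.png

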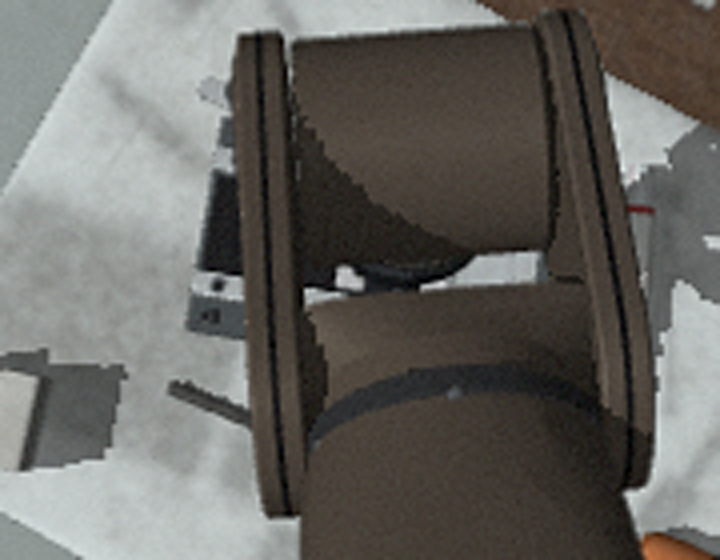

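```bash
python3 -c "
from h import *
f=lambda x,y:((x+.5)/6-.5+240,(y+.5)/6-.5+160)
print('pin',nest(plane('scene',f(153,213),.0685)),nest([.6175,.2132,.0685]),'piv',nest([.5944,.1605,.04]))
print('exp pin px',(proj('scene',W(-.0905,.0659,.0685))-[240,160])*6)
print('step',nest(plane('scene',f(548,325),.041)),nest(plane('scene',f(480,258),.041)))
to(W(-.09,.105,.0922),-.164)
"
```

```text
pin [-0.0912085   0.06289426  0.0685    ] [-0.09228604  0.06022439  0.0685    ] piv [-0.03651883  0.04604981  0.04      ]
exp pin px [148.81248317 206.12631883]
step [ 0.0103832  -0.03207331  0.041     ] [0.01226091 0.01709252 0.041     ]
dr [-0.0021 -0.0067  0.    ]
xyz [ 0.1053 -0.0876 -0.0037]
```

```bash
python3 -m jog '[{"grip":1,"xyz":[0.02,-0.02,0],"dr":[-0.002,-0.006,0]},{"grip":1,"xyz":[0.045,-0.04,0],"dr":[-0.002,-0.006,0]},{"grip":1,"xyz":[0.07,-0.06,0],"dr":[-0.002,-0.006,0]},{"grip":1,"xyz":[0.098,-0.0856,0],"dr":[-0.002,-0.006,0]},{"grip":1,"xyz":[0.098,-0.0856,0],"dr":[-0.002,-0.006,0]},{"grip":1,"xyz":[0.098,-0.0856,0.03],"dr":[-0.002,-0.006,0]},{"grip":1,"xyz":[0.098,-0.0856,0.06],"dr":[-0.002,-0.006,0]},{"grip":1,"xyz":[0.098,-0.0856,0.076],"dr":[-0.002,-0.006,0]},{"grip":1,"xyz":[0.098,-0.0856,0.076],"dr":[-0.002,-0.006,0]},{"grip":1,"xyz":[0.098,-0.0856,0.076],"dr":[-0.002,-0.006,0]}]'
python3 -c "
from h import *
st()
im=ctrl.read_camera('scene')[:,:,::-1];cv2.imwrite('pics/scene17.png',cv2.resize(im[160:260,220:340],None,fx=6,fy=6,interpolation=cv2.INTER_CUBIC))"
```

```text
time: 9.17
eef_pos: [0.6518, 0.2025, 0.0093]
tcp_rot: [0.997, -0.082, -0.003, 0.001]
contact_force: [0.2, 0.8, 0.7]
opening: -0.002
t 9.167 p [0.6518 0.2025 0.0093] nest [-0.0873  0.0958  0.0093] psi -0.164 F [0.2 0.8 0.7] op -0.002 q [0.15 0.51 1.66 0.   0.98 0.32]
```

View pics/scene17.png

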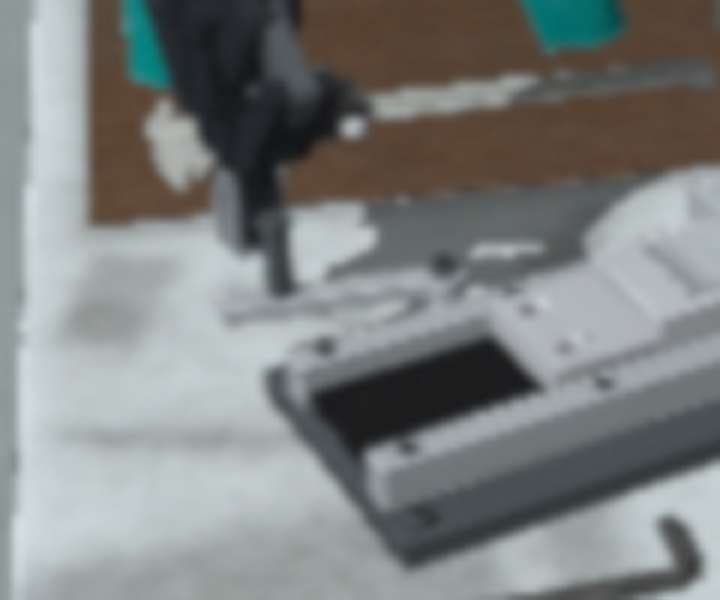

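```bash
python3 -m jog '[{"grip":1,"xyz":[0,-0.003,-0.006],"dr":[0,0,0]},{"grip":1,"xyz":[-0.01,-0.004,-0.006],"dr":[0,0,0]},{"grip":1,"xyz":[-0.02,-0.005,-0.006],"dr":[0,0,0]},{"grip":1,"xyz":[-0.03,-0.006,-0.006],"dr":[0,0,0]},{"grip":1,"xyz":[-0.03,-0.006,-0.006],"dr":[0,0,0]}]'
python3 -c "
from h import *
st()
im=ctrl.read_camera('scene')[:,:,::-1];cv2.imwrite('pics/scene18.png',cv2.resize(im[160:260,220:340],None,fx=6,fy=6,interpolation=cv2.INTER_CUBIC))"
```

```text
time: 9.63
eef_pos: [0.6234, 0.2149, 0.0186]
tcp_rot: [0.997, -0.081, -0.001, -0.0]
contact_force: [-0.1, -0.5, 0.7]
opening: -0.001
t 9.633 p [0.6234 0.2149 0.0186] nest [-0.0949  0.0657  0.0186] psi -0.163 F [-0.1 -0.5  0.7] op -0.001 q [0.18 0.45 1.73 0.   0.97 0.34]
```

View pics/scene18.png

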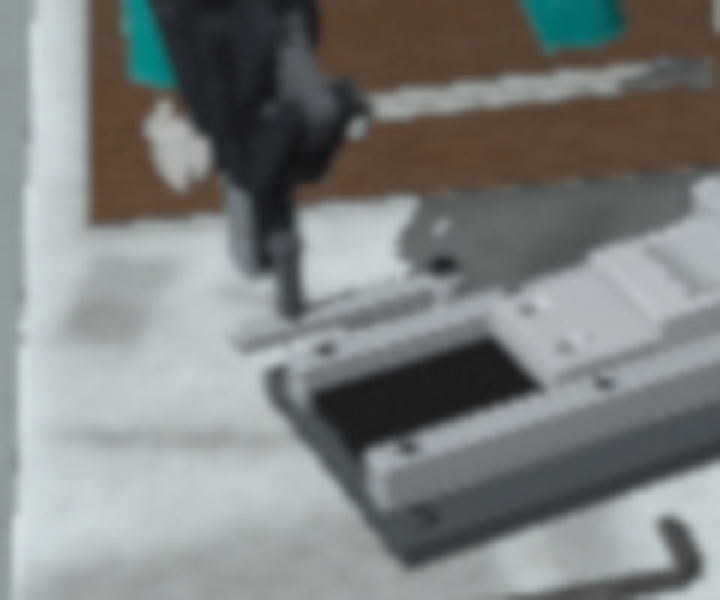

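```bash
python3 -m jog '[{"grip":1,"xyz":[-0.008,0.002,0.002],"dr":[0,0,0]},{"grip":1,"xyz":[-0.016,0.004,0.002],"dr":[0,0,0]},{"grip":1,"xyz":[-0.022,0.006,0.002],"dr":[0,0,0]},{"grip":1,"xyz":[-0.028,0.009,0.002],"dr":[0,0,0]},{"grip":1,"xyz":[-0.034,0.013,0.002],"dr":[0,0,0]},{"grip":1,"xyz":[-0.034,0.013,0.002],"dr":[0,0,0]}]'
python3 -c "
from h import *
st()
im=ctrl.read_camera('scene')[:,:,::-1];cv2.imwrite('pics/scene19.png',cv2.resize(im[160:260,220:340],None,fx=6,fy=6,interpolation=cv2.INTER_CUBIC))"
```

```text
time: 10.18
eef_pos: [0.5876, 0.2059, 0.0152]
tcp_rot: [0.997, -0.082, -0.002, 0.0]
contact_force: [-0.2, 0.2, -0.2]
opening: -0.002
t 10.183 p [0.5876 0.2059 0.0152] nest [-0.0802  0.0319  0.0152] psi -0.164 F [-0.2  0.2 -0.2] op -0.002 q [0.17 0.39 1.82 0.   0.94 0.34]
```

View pics/scene19.png

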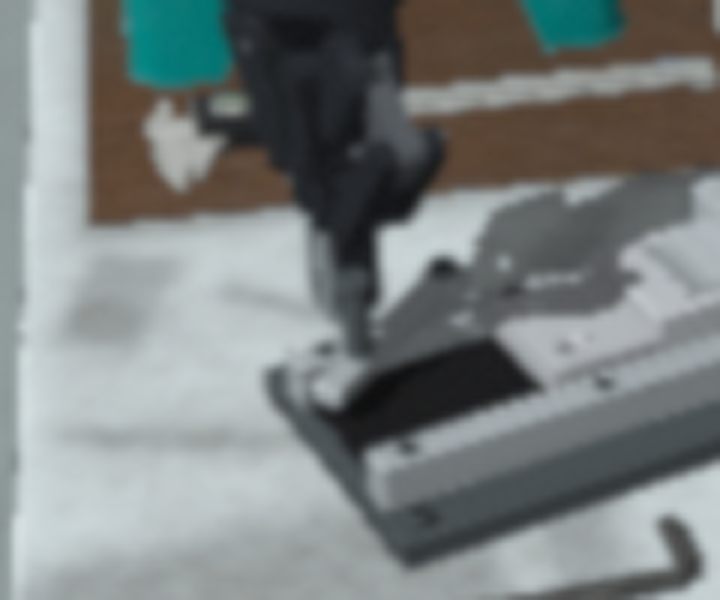

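```bash
python3 -c "
from h import *
f=lambda x,y:((x+.5)/6-.5+220,(y+.5)/6-.5+160)
print(nest(plane('scene',f(355,270),.0685)),nest(plane('scene',f(362,352),.0375)))
"
```

```text
[-0.0829933  0.0147974  0.0685   ] [-0.08386624  0.0120112   0.0375    ]
```

```bash
python3 -m jog '[{"grip":1,"xyz":[-0.004,0.002,0],"dr":[0,0,0]},{"grip":1,"xyz":[-0.008,0.005,0],"dr":[0,0,0]},{"grip":1,"xyz":[-0.008,0.005,0],"dr":[0,0,0]},{"grip":1,"xyz":[0.006,0.003,0],"dr":[0,0,0]},{"grip":1,"xyz":[0.009,-0.01,0],"dr":[0,0,0]},{"grip":1,"xyz":[0.008,-0.03,0],"dr":[0,0,0]},{"grip":1,"xyz":[0.008,-0.03,0],"dr":[0,0,0]},{"grip":1,"xyz":[-0.008,-0.03,0],"dr":[0,0,0]},{"grip":1,"xyz":[-0.025,-0.03,0],"dr":[0,0,0]},{"grip":1,"xyz":[-0.025,-0.03,0],"dr":[0,0,0]}]'
python3 -c "
from h import *
st()
im=ctrl.read_camera('scene')[:,:,::-1];cv2.imwrite('pics/scene20.png',cv2.resize(im[160:260,220:340],None,fx=6,fy=6,interpolation=cv2.INTER_CUBIC))"
```

```text
time: 11.07
eef_pos: [0.5663, 0.2411, 0.0146]
tcp_rot: [0.997, -0.081, -0.003, 0.001]
contact_force: [-1.1, -0.6, -1.5]
opening: 0.001
t 11.067 p [0.5663 0.2411 0.0146] nest [-0.1114  0.0052  0.0146] psi -0.162 F [-1.1 -0.6 -1.5] op 0.001 q [0.24 0.38 1.84 0.   0.93 0.4 ]
```

View pics/scene20.png

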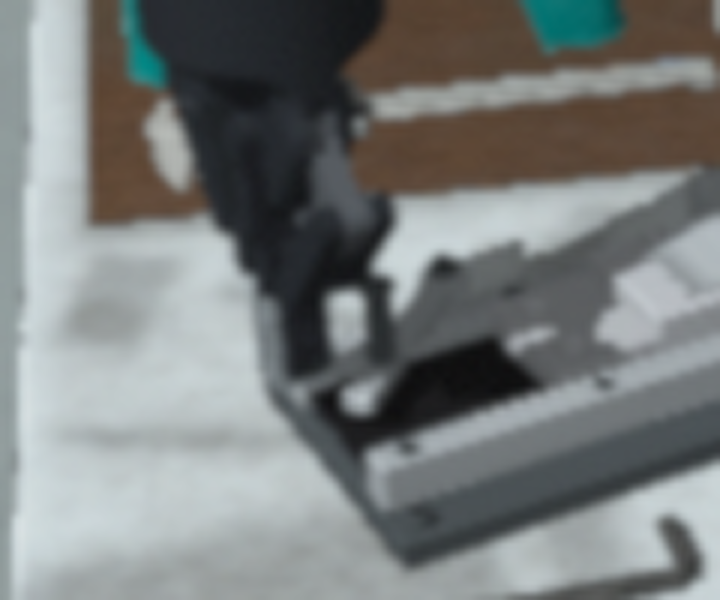

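```bash
python3 -m jog '[{"grip":1,"xyz":[0,0.01,0],"dr":[0,0,0]},{"grip":1,"xyz":[-0.002,0.018,0],"dr":[0,0,0]},{"grip":1,"xyz":[-0.006,0.025,0],"dr":[0,0,0]},{"grip":1,"xyz":[-0.009,0.032,0],"dr":[0,0,0]},{"grip":1,"xyz":[-0.012,0.038,0],"dr":[0,0,0]},{"grip":1,"xyz":[-0.014,0.044,0],"dr":[0,0,0]},{"grip":1,"xyz":[-0.016,0.05,0],"dr":[0,0,0]},{"grip":1,"xyz":[-0.016,0.05,0],"dr":[0,0,0]}]'
python3 -c "
from h import *
st()
im=ctrl.read_camera('scene')[:,:,::-1];cv2.imwrite('pics/scene21.png',cv2.resize(im[160:260,220:340],None,fx=6,fy=6,interpolation=cv2.INTER_CUBIC))"
```

```text
time: 11.78
eef_pos: [0.5458, 0.192, 0.0158]
tcp_rot: [0.997, -0.082, -0.0, 0.0]
contact_force: [0.2, -0.4, -0.1]
opening: 0.001
t 11.783 p [0.5458 0.192  0.0158] nest [-0.0596 -0.0071  0.0158] psi -0.165 F [ 0.2 -0.4 -0.1] op 0.001 q [ 0.16  0.3   1.93 -0.    0.91  0.33]
```

View pics/scene21.png

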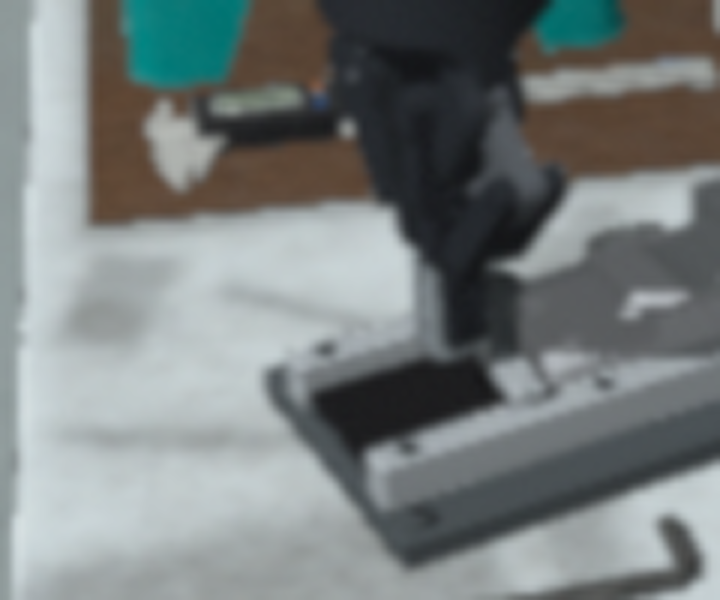

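Keeper nearly across (arm end at ≈ crop 525,380). Push the last bit until force rises.

```bash
python3 -m jog '[{"grip":1,"xyz":[-0.001,0.003,0],"dr":[0,0,0]},{"grip":1,"xyz":[-0.002,0.006,0],"dr":[0,0,0]},{"grip":1,"xyz":[-0.002,0.008,0],"dr":[0,0,0]},{"grip":1,"xyz":[-0.002,0.008,0],"dr":[0,0,0]}]'
python3 -c "
from h import *
st()
"
```

```text
time: 12.17
eef_pos: [0.543, 0.1865, 0.016]
tcp_rot: [0.997, -0.082, 0.0, -0.001]
contact_force: [1.7, 3.0, -0.8]
opening: -0.002
t 12.167 p [0.543  0.1865 0.016 ] nest [-0.0537 -0.0089  0.016 ] psi -0.165 F [ 1.7  3.  -0.8] op -0.002 q [0.15 0.29 1.95 0.   0.9  0.32]
```

```bash
python3 -m jog '[{"grip":1,"xyz":[0,0.002,0],"dr":[0,0,0]},{"grip":1,"xyz":[0,0.003,0],"dr":[0,0,0]},{"grip":1,"xyz":[0,0.003,0],"dr":[0,0,0]},{"grip":1,"xyz":[0,0.003,0],"dr":[0,0,0]}]'
python3 -c "
from h import *
st()
im=ctrl.read_camera('scene')[:,:,::-1];cv2.imwrite('pics/scene22.png',cv2.resize(im[160:260,240:360],None,fx=6,fy=6,interpolation=cv2.INTER_CUBIC))"
```

```text
time: 12.5
eef_pos: [0.5431, 0.1862, 0.0162]
tcp_rot: [0.997, -0.083, 0.001, -0.003]
contact_force: [2.6, 11.2, -2.2]
opening: 0.004
t 12.5 p [0.5431 0.1862 0.0162] nest [-0.0535 -0.0088  0.0162] psi -0.166 F [ 2.6 11.2 -2.2] op 0.004 q [0.15 0.29 1.95 0.01 0.9  0.31]
```

View pics/scene22.png

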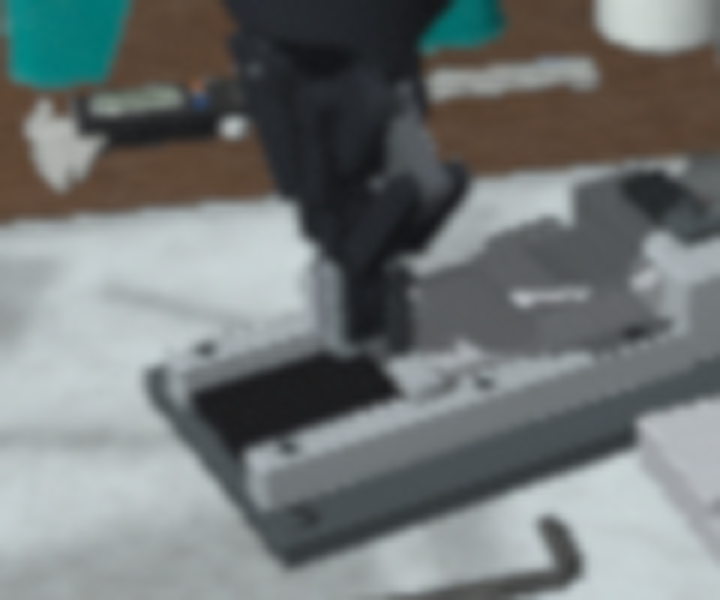

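```bash
python3 -m jog '[{"grip":1,"xyz":[0,-0.008,0],"dr":[0,0,0]},{"grip":1,"xyz":[0,-0.02,0],"dr":[0,0,0]},{"grip":1,"xyz":[0,-0.025,-0.02],"dr":[0,0,0]},{"grip":1,"xyz":[0,-0.025,-0.06],"dr":[0,0,0]},{"grip":1,"xyz":[0,-0.05,-0.1],"dr":[0,0,0]},{"grip":1,"xyz":[0,-0.09,-0.11],"dr":[0,0,0]},{"grip":1,"xyz":[0,-0.13,-0.11],"dr":[0,0,0]},{"grip":1,"xyz":[0,-0.17,-0.11],"dr":[0,0,0]},{"grip":1,"xyz":[0,-0.21,-0.11],"dr":[0,0,0]},{"grip":1,"xyz":[0,-0.25,-0.11],"dr":[0,0,0]},{"grip":1,"xyz":[0,-0.25,-0.11],"dr":[0,0,0]}]'
python3 -c "
from h import *
st()
im=ctrl.read_camera('scene')[:,:,::-1];cv2.imwrite('pics/scene23.png',cv2.resize(im[160:260,240:360],None,fx=6,fy=6,interpolation=cv2.INTER_CUBIC))
im=ctrl.read_camera('top')[:,:,::-1];cv2.imwrite('pics/top23.png',cv2.resize(im[135:270,225:405],None,fx=4.4,fy=4.4,interpolation=cv2.INTER_CUBIC));st()"
```

```text
time: 13.47
eef_pos: [0.5822, 0.4361, 0.1246]
tcp_rot: [0.997, -0.079, -0.001, -0.001]
contact_force: [-1.0, -1.1, 0.3]
opening: -0.002
t 13.467 p [0.5822 0.4361 0.1246] nest [-0.3064 -0.0111  0.1246] psi -0.159 F [-1.  -1.1  0.3] op -0.002 q [0.5  0.46 1.49 0.   1.18 0.66]
t 13.567 p [0.5821 0.4311 0.1245] nest [-0.3015 -0.0103  0.1245] psi -0.161 F [-0.2 -0.9 -0.2] op 0.0 q [ 0.5   0.46  1.5  -0.    1.19  0.66]
```

View pics/scene23.png

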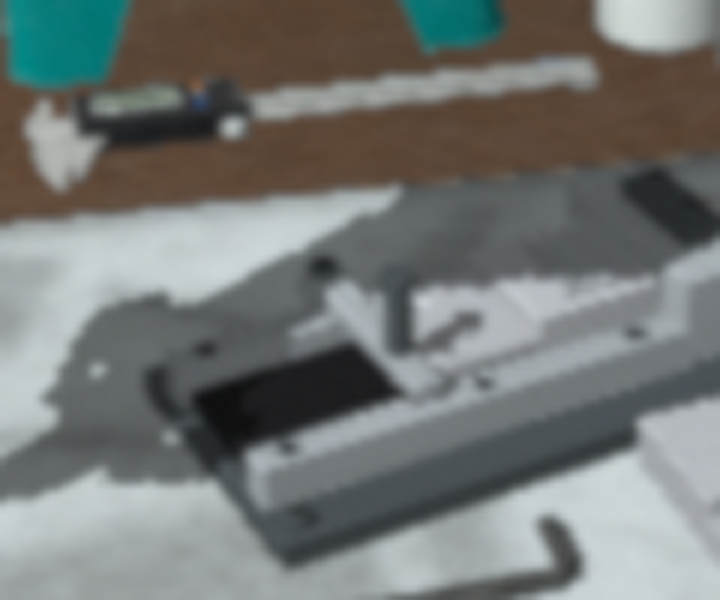

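View pics/top23.png

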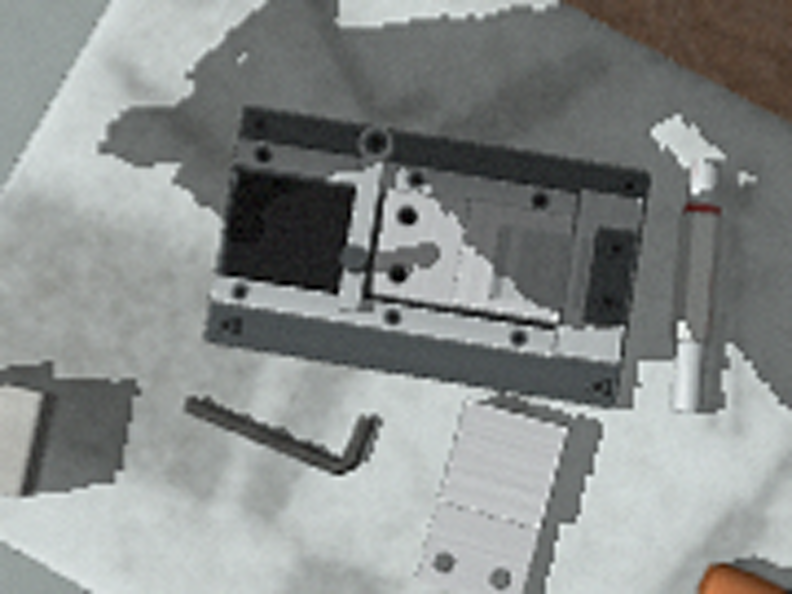

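```bash
python3 -c "
from h import *
t=lambda x,y:((x+.5)/4.4-.5+225,(y+.5)/4.4-.5+135)
print(nest(plane('top',t(386,190),.033)),nest(plane('top',t(373,295),.033)),'step',nest(plane('top',t(470,205),.041)),nest(plane('top',t(457,300),.041)))
p=nest(plane('top',t(355,257),.0685));v=p-[-.036,.046,.0685];print('pin',p,'keeper',np.arctan2(v[1],v[0])%(2*np.pi)-(np.pi-.35))
st()"
python3 -m jog '[{"grip":1,"xyz":[0,0,0],"dr":[0,0,0]},{"grip":1,"xyz":[0,0,0],"dr":[0,0,0]},{"grip":1,"xyz":[0,0,0],"dr":[0,0,0]},{"grip":1,"xyz":[0,0,0],"dr":[0,0,0]}]'
```

```text
[-0.02909605  0.02475931  0.033     ] [-0.0277616  -0.02529128  0.033     ] step [0.01097209 0.02252751 0.041     ] [ 0.01141403 -0.02242884  0.041     ]
pin [-0.03755757 -0.01217859  0.0685    ] keeper 1.8940304945015725
t 13.567 p [0.5821 0.4311 0.1245] nest [-0.3015 -0.0103  0.1245] psi -0.161 F [-0.2 -0.9 -0.2] op 0.0 q [ 0.5   0.46  1.5  -0.    1.19  0.66]
time: 13.9
eef_pos: [0.5832, 0.4285, 0.1262]
tcp_rot: [0.997, -0.083, -0.0, 0.0]
contact_force: [-0.3, 0.6, -1.1]
opening: -0.004
```

Jaw at nest x ≈ +16.5 mm, y ≈ 0, keeper ≈ 1.89 rad: hand in.

```bash
python3 -c "
from plant import ctrl
print(ctrl.sign_off())"
```

```text
the job is handed in; nothing more can be done
None
```

The jaw is home under the leaf spring with the swing keeper closed behind it, and the job is handed in at about 14 s of the 48 s allowed. No verdict is reported.

**What I did:** I pressed the jaw down on its rear ledge with the shut fingertips, at up to about 17 N. Then I slid it under the spring until it stopped hard against the end stop (23 N), and let go. I pushed the keeper by its pin, first from the left and then from the front, until it stopped hard at 11 N. The arm then moved clear.

**Last checks (from the top camera):**

| Check | Measured | Required |
|---|---|---|
| Jaw x in the nest | about +16 to +17 mm | 13.5 to 19.5 mm |
| Jaw y in the nest | about 0 mm | within 4 mm |
| Keeper angle | about 1.89 rad | above 1.8 rad |

The spare jaw, hex key, plug gauge and vee block look unmoved, and the wrist force on the clear arm is at noise level.

**What disagreed or was not measured:**
- The real fingertips ended about 28 mm above the reported TCP. I relied on contact force and the pictures for height instead.
- Two scene-camera readings of the jaw's rear edge put it about 9–12 mm further back than the top camera did. I had picked points partly hidden by the rail, so I trusted the top view and the hard stop.
- I could not measure the spring force or the seat's final position directly. I only saw in the pictures that the jaw lies under the spring.

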